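# Start and run home the wing nut on a specimen clamp

### The arm

A 6-joint arm with a two-finger parallel gripper is mounted at the origin on the work surface. World frame = base frame: x ahead of the robot, y to its left, z up, the work surface at z = 0. Lengths are in m, angles in rad, forces in N, time in s.
With the tool pointing down it reaches from about 0.4 to 0.925 m from the base axis. Payload 12.5 kg.
Tool frame: the origin (TCP) lies on the front face of the gripper's body, between the roots of the fingers; the fingertips stand 78 mm ahead of it and the grasp point (between the pads) lies 59 mm ahead of it (bot.pinch_z is the distance from the TCP to the grasp point, in m); z points along the fingers, y is the direction in which the jaws open and shut (so a half turn about z gives the same grasp; the last joint's range is limited). The gripper opens to 95 mm and grips with 3 to 60 N. Pads are 20 mm wide; open, the fingers measure 119 mm over their backs; the gripper's body (75 mm by 180 mm) begins 59 mm behind the grasp point.
Start: joints at [1.206, 0.491, 1.559, -0, 1.092, -0.106], TCP at [0.16, 0.604, 0.292] pointing down, gripper open.
Joint ranges: [-3.1, 3.1], [-0.84, 2.19], [0.05, 2.79], [-1.13, 4.28], [0.06, 2.93], [-2.69, 2.69]. Speed limits (rad/s): [2.22, 2.22, 2.79, 3.14, 3.14, 3.14].

### API

Orientations are given as [roll, pitch, yaw] about the fixed x, y, z axes, in that order (R = Rz(yaw) Ry(pitch) Rx(roll)).
In Python, from cell import bot gives the robot as it stands. The module is installed in compiled form; this text tells all that it offers.
- The arm moves only by the tool servo_tool, never from a script. Its argument "series" is a list of rows, each a list of 7 numbers: the shift along the world's x, y, z in units of 0.6 m (1.0 is 0.6 m), then the turn, a rotation vector about the world's x, y, z in units of 0.08 rad (1.0 is 0.08 rad), then the gripper command: -1 is shut, 1 is fully open, values between are in proportion. A call has 1 to 10 rows; each row shifts and turns the commanded pose from where the row before left it; what a row does not reach is not made up. A row lasts 1/8 s, in which the tool goes at most 62.5 mm and 10.7 degrees, less where a joint would pass 70% of its speed; a pose out of reach is approached as far as the arm can. A call with a number of a shift or a turn outside -1 to 1 is refused whole. A call with a gripper value outside its range is refused whole. The fingers move at their own pace and stop on an object; "force" is the grip in N (left out, the last holds). Time passes only in rows, so rows that do not move let the fingers close. It gives the time, the measured TCP pose, the force and the opening at its end, in the units of the state.
- bot.get_obs(): the state, without advancing time (a new reading comes with each control period).
- bot.read_camera(name): name is "scene" or "top" or "wrist"; returns a dict with "color" (480x640x3 uint8, red, green, blue), "camera_matrix" (3x3 intrinsics, pixels), "xyz" and "orientation" of the camera in the world. Camera axes: x right, y up, looking along -z (the intrinsics and any distortion apply to the point x, -y, -z); pixel columns grow to the right and rows downward; lengths in m; the calibration is good to about 2 mm. The wrist camera is an equidistant fisheye: a pixel r from the principal point sees the ray r / f radians off the axis. A picture is of the moment at which its call begins. There is no depth.
- bot.sign_off(): hands the job in, once; it reports no verdict.
Trained networks look in a picture, given as the dict that the camera call returned (one of the last four; its "shot" number tells which), for a name from the list of things; names that differ only in an ending like _2 or _b are one class to them, and where a whole thing is asked for, a point or a joint stands for the part that bears it (a point fixed in the world has none). Each returns a list of dicts, best first, with "conf" (0 to 1); they miss things now and then, are a little off and sometimes report something else, mostly with a low value. They report only what shows in the picture. A call takes as long as a camera call. They do not tell look-alikes from the thing itself.
- bot.find_in(picture, query): "location" ([x, y, z] in m, in world coordinates, good to about 4 mm: the middle of the surface that is visible of it).
The state is a dict: "clock": time; "joint_pos": joint angles; "qvel": joint speeds; "joint_efforts": joint torques, N m; "tcp_pos": TCP position; "eef_rot": TCP orientation; "contact_force": force on the tool from outside, world axes, zero at the start; "torque": the same for the moment, N m; "width": finger opening in m.
Only numpy, scipy, OpenCV 4.12 (cv2) and the standard library are available. Lean on these libraries where they do the work, as an engineer would, in place of code of your own. Each camera call takes 0.05 s, during which the arm holds its last target.

### The job

Fit the brass wing nut from the blue tray to the stud of the specimen clamp: set it over the stud with its wings in line with the clamp strap, turn it backward (counter-clockwise from above) until you feel it drop off the thread start, then turn it forward until it is fully home and holds the strap pressed down, and let go. Turn gently: never wrench or bear hard on the stud, which sits in a rubber mount, and leave the other things alone.

Things in the scene. Friction and masses are not known exactly. Their poses are not given: they have to be found in the camera images.
- nut_wing (a point): Grip point in the grip blade of the loose brass wing nut, 68 mm above its lower rim, 22 mm above the hub's top, 14 mm below the blade's top; z up along its axis, x along the wings, y across the blade. Blade 9 mm thick (y), flat over 32 mm; posts 13 mm thick at both ends, 59 mm over all. Nut 0.1 to 0.2 kg, stands upright in the tray (floor 3 mm, walls 14 mm high).
- nut_foot (a point): Centre of the nut's lower rim (same axes as nut_wing). The hollow hub above it is 46 mm tall, 40 mm in diameter at the foot, 37 mm above, open underneath; bore 30 mm, flared at the mouth.
- nut_lugs (a point): Point on the nut's axis, 10 mm above its rim, level with the undersides of two lugs inside the bore, in line with the wings (along x). Each is 4 mm wide and 3.5 mm high and reaches in to 10 mm from the axis.
- stud_axis (a point): Point on the stud's axis at the top of the clamp's dark plate (22 mm above the table). x along the clamp strap to its long end, z up. With wings in line with the strap the nut always lands on top of the thread, nut_foot 18 to 22.5 mm above this point; after the drop it lies on the strap, 14 mm above; fully home, at a hard stop, about 10 mm above. Friction holds it there.
- stud_tip (a point): Tip of the upright steel stud, 53.5 mm above stud_axis: 18 mm in diameter with a 5 mm tall cone at the tip, a loose fit (1 mm) in the nut. The thread is greased. Pressing the nut on the stud with over 40 N is too hard.
- thread_top (a point): Axis point level with the thread's starts, 32.5 mm above stud_axis. Coarse right-hand thread: two brass ridges, 28 mm over all, 3.5 mm thick, starts half a turn apart (direction not given), each falling about 6 mm over 130 degrees; an upright stop at each low end blocks the lugs above and below it. In the gaps between stop and next start the lugs can sink.
- strap (a joint): How far the sprung clamp strap (aluminium bar 110 x 46 x 8 mm, top 14 mm above the plate) is pressed down, m: 0 free, about 0.004 with the nut fully home, limit 0.0055. Takes 2.3 N to start and 0.6 N more per mm. Turning forward from the drop to fully home takes 110 to 150 degrees.
- stud (a joint): Twist of the stud in its rubber mount, rad, counter-clockwise from above positive; 0 at rest, 0.8 rad per N m. Running the nut on takes up to 0.06; over 0.13 either way it is wrenched. From the first seat, turning backward 10 to 115 degrees (rising up to 4 mm) brings the drop if the nut is free to sink; 20 degrees further the lugs meet a stop.
- washer: Steel washer, 36 mm, in the tray; leave alone. Origin under its centre.
- spare_ring: Dark steel ring, 30 mm, in the tray; leave alone. Origin under its centre.
- beaker: Glass beaker, 68 mm wide, 85 mm tall; leave alone. Origin under its centre.
- bottle: Amber bottle, 70 mm wide, 150 mm tall; leave alone. Origin under its centre.
- screwdriver: Screwdriver lying on the bench; leave alone.
- weight: Steel weight, 40 mm wide, 30 mm tall; leave alone. Origin under its centre.
- dish: White dish, 90 mm wide, 16 mm tall; leave alone. Origin under its centre.
Mind the look-alikes: they are no part of the job. Of the things that look like the part that bears stud_axis, the smaller one is meant.

How it is judged:
By the outcome, as a careful person would: the job done as asked, in the order asked, and still so for the second after the job is handed in, with the robot touching nothing.
It also fails if it takes over 72 s, if anything falls off the work surface, if the arm or the gripper's body presses on something with over 40 N, if the wrist force passes 120 N, or if a joint passes its speed limit or range.

## Working session

There is one attempt and no reset: what is moved stays moved. The work goes in short steps, Python scripts to look and compute and a tool call to move; the robot and the scene stay as the last step left them, time stands still between calls to the robot, and variables do not carry over. Pictures are saved under pics/ and viewed, and the job is handed in when it is done.

Besides the shell and the picture viewer there is one more tool, called after "Request:" by a JSON object that holds its "api" and its "payload". servo_tool: Moves the arm, as the interface text tells. Shifts and turns lie within -1 to 1; 1 stands for 0.6 m of shift or 0.08 rad of turn. Its arguments: {"type":"object","properties":{"series":{"type":"array","items":{"type":"array","items":{"type":"number","minimum":-1,"maximum":1}}},"force":{"type":"number"}},"required":["series"]}

```bash
ls; mkdir -p pics; cat > h.py <<'E'
from cell import bot
import numpy as np, cv2
from scipy.spatial.transform import Rotation as R
def shot(n,fn=None):
    p=bot.read_camera(n)
    if fn: cv2.imwrite('pics/'+fn,p['color'][:,:,::-1])
    return p
def Rm(p):
    o=np.array(p['orientation'],float)
    return o if o.shape==(3,3) else R.from_euler('xyz',o).as_matrix()
def proj(p,X):
    K=np.array(p['camera_matrix']);c=Rm(p).T@(np.array(X)-np.array(p['xyz']))
    v=np.array([c[0],-c[1],-c[2]])
    q=K@(v/v[2]);return q[:2]
def ray(p,uv,z):
    K=np.array(p['camera_matrix']);v=np.linalg.inv(K)@np.array([uv[0],uv[1],1.])
    d=Rm(p)@np.array([v[0],-v[1],-v[2]]);o=np.array(p['xyz'])
    return o+d*(z-o[2])/d[2]
def rayw(p,uv,z):
    K=np.array(p['camera_matrix']);a=(uv[0]-K[0,2])/K[0,0];b=(uv[1]-K[1,2])/K[1,1]
    r=np.hypot(a,b);s=np.sinc(r/np.pi)
    d=Rm(p)@np.array([a*s,-b*s,-np.cos(r)]);o=np.array(p['xyz'])
    return o+d*(z-o[2])/d[2]
def projw(p,X):
    K=np.array(p['camera_matrix']);c=Rm(p).T@(np.array(X)-np.array(p['xyz']))
    v=np.array([c[0],-c[1],-c[2]]);t=np.arctan2(np.hypot(v[0],v[1]),v[2]);n=np.hypot(v[0],v[1])+1e-12
    return np.array([K[0,2]+K[0,0]*t*v[0]/n,K[1,2]+K[1,1]*t*v[1]/n])
E
python3 - <<'E'
from h import *
o=bot.get_obs();print(o)
for n in ['scene','top','wrist']:
    p=shot(n,n+'0.png');print(n,p['xyz'],p['orientation'],p['camera_matrix'])
    for q in ['nut_wing','nut_foot','stud_tip','stud_axis','thread_top','washer','spare_ring','strap']:
        for d in bot.find_in(p,q)[:4]: print(q,np.round(d['location'],3),round(d['conf'],2))
E
```

```text
pics
{'clock': 0.0, 'joint_pos': array([ 1.20638285e+00,  4.91521518e-01,  1.55946359e+00, -1.06274567e-05,
        1.09171905e+00, -1.05636711e-01]), 'qvel': array([-1.38882958e-03,  8.71538629e-05, -1.76098492e-03,  7.73813252e-04,
       -5.04104719e-04,  1.42690714e-03]), 'joint_efforts': array([ 3.51937015e-03, -6.12650299e+01, -2.58178890e+01,  6.94908598e-02,
        4.81867057e-02, -6.27819281e-05]), 'tcp_pos': array([0.159877  , 0.60402835, 0.29168047]), 'eef_rot': array([-3.14048635e+00, -1.07824998e-04,  2.88282073e+00]), 'contact_force': array([ 0.6864627 ,  0.94891619, -0.47880632]), 'torque': array([-0.05479212,  0.02644846, -0.00556617]), 'width': 0.09508963110171079}
scene [0.98801752 0.49041267 0.86811401] [ 0.71120578 -0.01474563  2.47257851] [[508.53492034   0.         327.1682886 ]
 [  0.         508.53492034 243.17891505]
 [  0.           0.           1.        ]]
nut_wing [0.46  0.166 0.05 ] 0.75
nut_foot [0.459 0.167 0.053] 0.83
stud_tip [ 0.591 -0.162  0.024] 0.9
stud_tip [ 0.301 -0.205  0.031] 0.68
stud_axis [ 0.595 -0.155  0.024] 0.7
stud_axis [ 0.3   -0.205
[... 709 characters left out ...]
.214  0.031] 0.7
thread_top [ 0.567 -0.181  0.022] 0.6
washer [0.556 0.168 0.005] 0.64
spare_ring [ 0.808 -0.024  0.045] 0.65
spare_ring [0.533 0.109 0.009] 0.4
strap [ 0.571 -0.18   0.035] 0.98
strap [ 0.531 -0.17   0.055] 0.21
wrist [0.08098389 0.62491941 0.38500424] [-2.90177894e-01  2.97044336e-04  1.30996907e+00] [[371.64829954   0.         312.71440935]
 [  0.         371.64829954 236.18627108]
 [  0.           0.           1.        ]]
nut_foot [ 0.497 -0.191  0.023] 0.26
stud_tip [ 0.494 -0.192  0.02 ] 0.52
stud_axis [ 0.498 -0.19   0.024] 0.58
thread_top [ 0.496 -0.19   0.025] 0.59
washer [ 0.497 -0.19   0.025] 0.38
strap [ 0.535 -0.169  0.033] 0.67
strap [ 0.534 -0.17   0.051] 0.16
```

View pics/scene0.png

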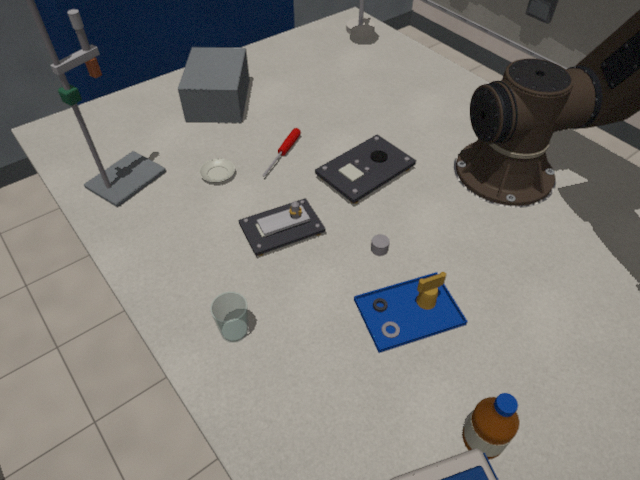

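View pics/top0.png

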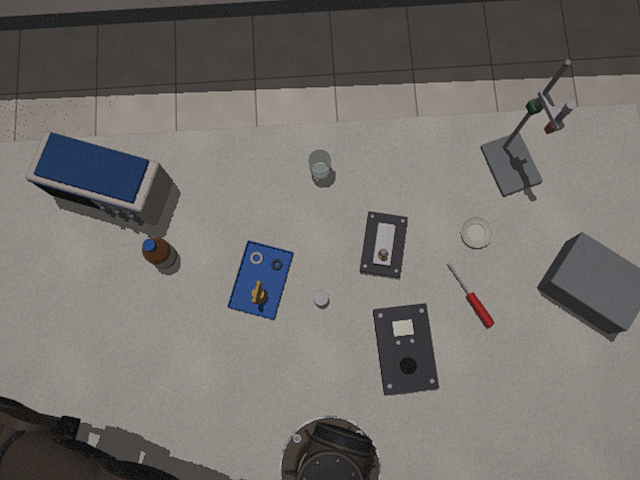

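View pics/wrist0.png

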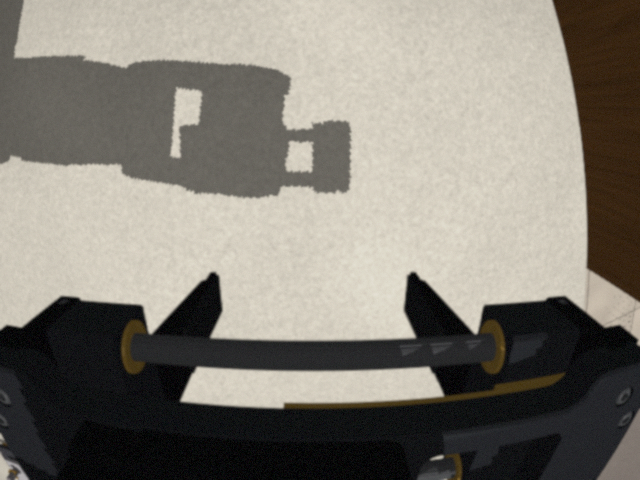

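Scene: nut at (430,290) in the blue tray; dark plates at (282,225) (small, with strap and stud) and (366,167) (larger look-alike, with a black hole). Stud candidates: the stud at scene (295,210)/top (383,255), and the larger plate's fittings at top (407,365). Washer (391,330) and ring (380,305) sit beside the nut. By the description I choose the smaller plate; a close crop will check that.

```bash
python3 - <<'E'
import cv2,numpy as np
s=cv2.imread('pics/scene0.png');t=cv2.imread('pics/top0.png')
f=lambda a,x,y,w,h:cv2.resize(a[y:y+h,x:x+w],(400,300),interpolation=cv2.INTER_CUBIC)
cv2.imwrite('pics/c0.png',np.vstack([np.hstack([f(s,232,185,100,75),f(s,370,255,120,90)]),np.hstack([f(t,340,205,100,75),f(t,215,240,100,75)])]))
E
```

```text
(no output)
```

View pics/c0.png

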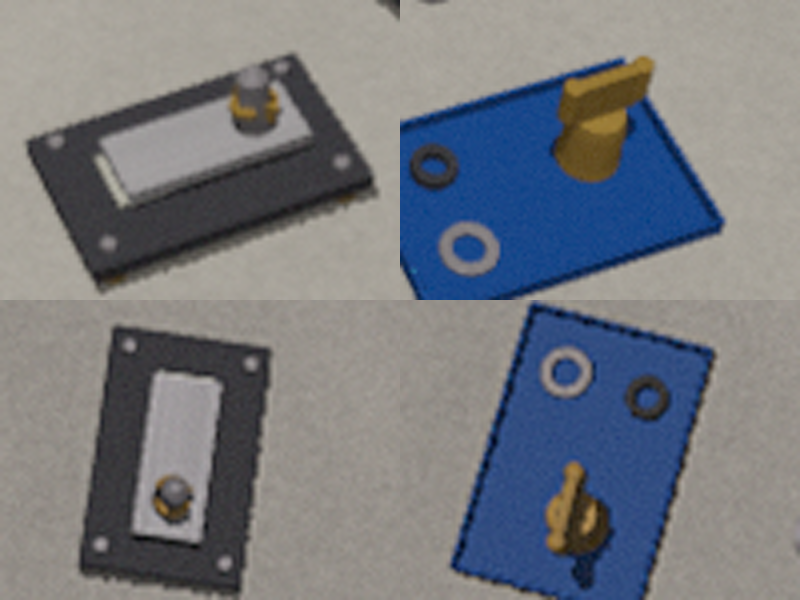

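The crops show the strap and threaded stud on the smaller plate. The nut's wings rise above its hub, and the ring and washer are clearly separate. Next I triangulate.

```bash
python3 - <<'E'
from h import *
t=bot.read_camera('top');s=bot.read_camera('scene')
c=lambda x,y:(340+x/4,205+y/4)
for q in [(155,72),(220,80),(203,243),(135,233)]: print('strap top',ray(t,c(*q),.036).round(4))
for q in [(103,140),(285,88),(313,133),(130,192)]: print('strap scene',ray(s,(232+q[0]/4,185+q[1]/4),.036).round(4))
print('tip top',ray(t,(384.2,251.8),.0755).round(4),'scene',ray(s,(295.3,203),.0755).round(4))
for q in [(258.25,282),(254,300.75)]: print('nut top',ray(t,q,.085).round(4))
for q in [(422.5,281.4),(443.5,274.5)]: print('nut scene',ray(s,q,.085).round(4))
# foot in scene: bottom of hub
print('hub foot scene front', ray(s,(370+(592-400)/3.333,255+178/3.333),.003).round(4))
E
```

```text
strap top [ 0.6208 -0.1741  0.036 ]
strap top [ 0.6124 -0.2175  0.036 ]
strap top [ 0.5014 -0.1964  0.036 ]
strap top [ 0.5111 -0.1518  0.036 ]
strap scene [ 0.6145 -0.2133  0.036 ]
strap scene [ 0.5091 -0.1841  0.036 ]
strap scene [ 0.5179 -0.1459  0.036 ]
strap scene [ 0.6243 -0.1714  0.036 ]
tip top [ 0.5323 -0.178   0.0755] scene [ 0.5384 -0.1727  0.0755]
nut top [0.472  0.1524 0.085 ]
nut top [0.4243 0.1651 0.085 ]
nut scene [0.4756 0.1555 0.085 ]
nut scene [0.4314 0.1687 0.085 ]
hub foot scene front [0.4625 0.175  0.003 ]
```

Request:
{"api": "servo_tool", "payload": {"series": [[0.0121, -0.0185, 0, 0, 0, -1, 1], [0.0121, -0.0185, 0, 0, 0, -1, 1], [0.0121, -0.0185, 0, 0, 0, -1, 1], [0.0121, -0.0185, 0, 0, 0, -1, 1], [0.0121, -0.0185, 0, 0, 0, -1, 1], [0.0121, -0.0185, 0, 0, 0, -1, 1], [0.0121, -0.0185, 0, 0, 0, -1, 1], [0.0121, -0.0185, 0, 0, 0, -1, 1], [0.0121, -0.0185, 0, 0, 0, -1, 1], [0.0121, -0.0185, 0, 0, 0, -1, 1]]}}

```text
clock: 2.7
tcp_pos: [0.2327, 0.4928, 0.2923]
eef_rot: [3.141, -0.0, 2.08]
contact_force: [-0.6, 0.9, -1.0]
width: 0.0951
```

Request:
{"api": "servo_tool", "payload": {"series": [[0.0121, -0.0185, 0, 0, 0, -1, 1], [0.0121, -0.0185, 0, 0, 0, -1, 1], [0.0121, -0.0185, 0, 0, 0, -1, 1], [0.0121, -0.0185, 0, 0, 0, -1, 1], [0.0121, -0.0185, 0, 0, 0, -1, 1], [0.0121, -0.0185, 0, 0, 0, -1, 1], [0.0121, -0.0185, 0, 0, 0, -1, 1], [0.0121, -0.0185, 0, 0, 0, -1, 1], [0.0121, -0.0185, 0, 0, 0, -1, 1], [0.0121, -0.0185, 0, 0, 0, -1, 1]]}}

```text
clock: 3.95
tcp_pos: [0.3054, 0.3818, 0.2924]
eef_rot: [3.141, -0.0, 1.28]
contact_force: [0.3, 0.6, 0.5]
width: 0.0953
```

Request:
{"api": "servo_tool", "payload": {"series": [[0.0121, -0.0185, 0, 0, 0, -1, 1], [0.0121, -0.0185, 0, 0, 0, -1, 1], [0.0121, -0.0185, 0, 0, 0, -1, 1], [0.0121, -0.0185, 0, 0, 0, -1, 1], [0.0121, -0.0185, 0, 0, 0, -1, 1], [0.0121, -0.0185, 0, 0, 0, -1, 1], [0.0121, -0.0185, 0, 0, 0, -1, 1], [0.0121, -0.0185, 0, 0, 0, -1, 1], [0.0121, -0.0185, 0, 0, 0, -1, 1], [0.0121, -0.0185, 0, 0, 0, -1, 1]]}}

```text
clock: 5.2
tcp_pos: [0.378, 0.2708, 0.2924]
eef_rot: [3.142, -0.0, 0.48]
contact_force: [0.2, -0.1, 0.7]
width: 0.0953
```

Request:
{"api": "servo_tool", "payload": {"series": [[0.0121, -0.0185, 0, 0, 0, -1, 1], [0.0121, -0.0185, 0, 0, 0, -1, 1], [0.0121, -0.0185, 0, 0, 0, -1, 1], [0.0121, -0.0185, 0, 0, 0, -1, 1], [0.0121, -0.0185, 0, 0, 0, -1, 1], [0.0121, -0.0185, 0, 0, 0, -1, 1], [0.0121, -0.0185, 0, 0, 0, -1, 1], [0.0121, -0.0185, 0, 0, 0, -1, 1], [0.0121, -0.0185, 0, 0, 0, -1, 1], [0, 0, 0, 0, 0, -0.4, 1]]}}

```text
clock: 6.45
tcp_pos: [0.4433, 0.1709, 0.2923]
eef_rot: [3.142, -0.0, -0.271]
contact_force: [0.3, -0.7, -0.3]
width: 0.0952
```

```bash
python3 - <<'E'
from h import *
p=shot('wrist','w1.png');print(p['xyz'],p['orientation'])
for q in ['nut_wing','nut_foot']:
    for d in bot.find_in(p,q)[:2]: print(q,np.round(d['location'],4),round(d['conf'],2))
print(projw(p,[.448,.161,.085]))
E
```

```text
[0.5215619  0.14896437 0.3850468 ] [-2.92957988e-01 -4.34447584e-04 -1.84420322e+00]
nut_wing [0.4542 0.1593 0.0537] 0.75
nut_foot [0.4515 0.1638 0.0493] 0.78
[322.50933602 217.2704783 ]
```

View pics/w1.png

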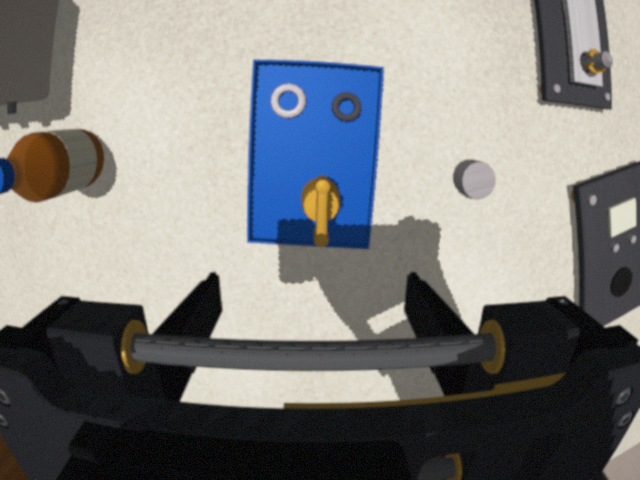

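Wrist view: the nut stands upright in the tray, blade from about (322,184) to (321,240). The bottle (50,165) and weight (474,180) are clear of the fingers.

```bash
python3 - <<'E'
from h import *
a=cv2.imread('pics/w1.png')[165:255,260:380]
cv2.imwrite('pics/w1c.png',cv2.resize(a,(720,540),interpolation=cv2.INTER_CUBIC))
E
```

```text
(no output)
```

View pics/w1c.png

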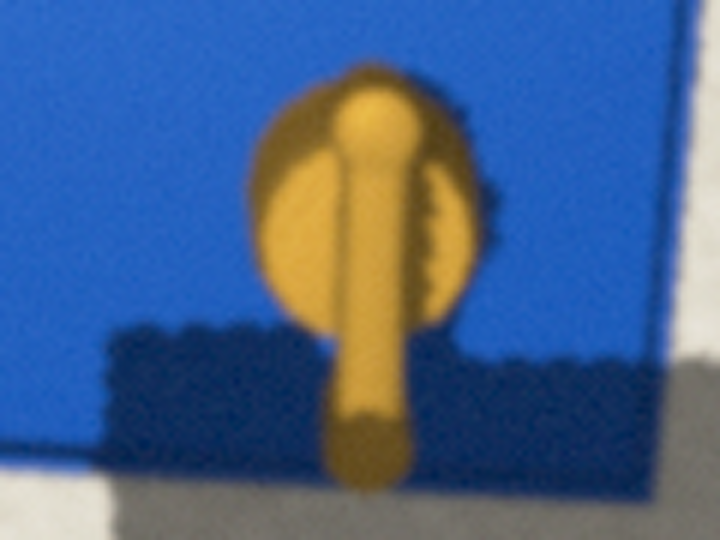

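```bash
python3 - <<'E'
from h import *
p=shot('wrist')
a=rayw(p,(322.8,185.2),.085);b=rayw(p,(321.3,239.9),.085)
d=a-b;print(a,b,np.hypot(*d[:2]),(a+b)/2,np.arctan2(d[1],d[0]))
t=shot('scene');
print(proj(t,(a+b)/2))
E
```

```text
[0.47344516 0.15443266 0.085     ] [0.42871265 0.1678036  0.085     ] 0.046688100320875336 [0.4510789  0.16111813 0.085     ] -0.29045529649703866
[433.57226676 276.97433446]
```

Request:
{"api": "servo_tool", "payload": {"series": [[0.0066, -0.0081, -0.03, 0, 0, -0.24, 1], [0.0066, -0.0082, -0.04, 0, 0, 0, 1], [0, 0, -0.045, 0, 0, 0, 1], [0, 0, -0.045, 0, 0, 0, 0.5], [0, 0, -0.045, 0, 0, 0, 0.3], [0, 0, -0.04, 0, 0, 0, 0], [0, 0, -0.023, 0, 0, 0, 0], [0, 0, 0, 0, 0, 0, 0]]}}

```text
clock: 7.7
tcp_pos: [0.4508, 0.1617, 0.131]
eef_rot: [3.141, 0.001, -0.288]
contact_force: [0.4, 0.1, 0.5]
width: 0.0508
```

```bash
python3 - <<'E'
from h import *
p=shot('wrist','w2.png')
E
```

```text
(no output)
```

View pics/w2.png

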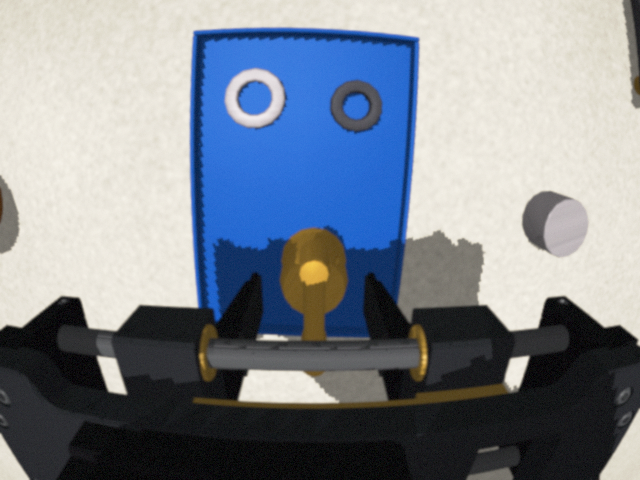

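Blade at (313,310) is centred between the fingers. Gripping.

Request:
{"api": "servo_tool", "payload": {"series": [[0, 0, 0, 0, 0, 0, -1], [0, 0, 0, 0, 0, 0, -1], [0, 0, 0, 0, 0, 0, -1], [0, 0, 0, 0, 0, 0, -1], [0, 0, 0.02, 0, 0, 0, -1], [0, 0, 0.04, 0, 0, 0, -1], [0, 0, 0.06, 0, 0, 0, -1]], "force": 20}}

```text
clock: 8.62
tcp_pos: [0.4506, 0.1614, 0.2043]
eef_rot: [3.141, 0.002, -0.288]
contact_force: [0.7, 0.0, -1.1]
width: 0.0088
```

```bash
python3 - <<'E'
from h import *
print(bot.get_obs()['torque'],bot.get_obs()['contact_force'],bot.get_obs()['tcp_pos'])
p=shot('wrist','w3.png')
E
```

```text
[0.00390834 0.15616212 0.02411049] [ 0.66573611  0.04551009 -1.12235554] [0.45062295 0.16144442 0.20431117]
```

View pics/w3.png

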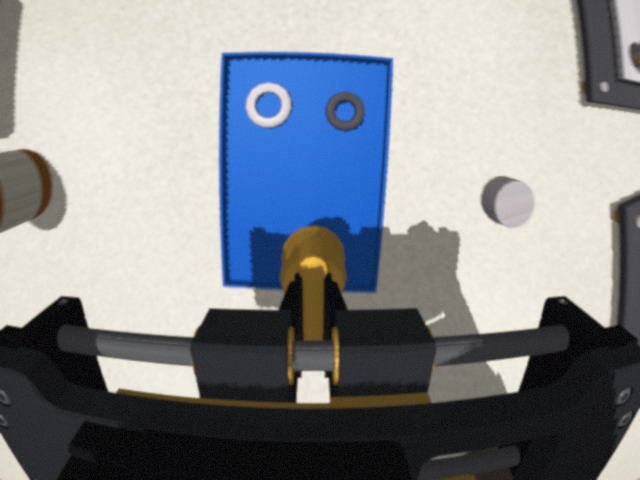

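Nut held upright (lower hub visible at (313,260)). Moving so that the camera sits above the stud.

Request:
{"api": "servo_tool", "payload": {"series": [[0, -0.03, 0.04, 0, 0, 0.4, -1], [0, -0.06, 0.035, 0, 0, 0.4, -1], [0.003, -0.075, 0, 0, 0, 0, -1], [0.003, -0.075, 0, 0, 0, 0, -1], [0.003, -0.075, 0, 0, 0, 0, -1], [0.003, -0.075, 0, 0, 0, 0, -1], [0, -0.075, 0, 0, 0, 0, -1], [0, -0.04, 0, 0, 0, 0, -1], [0, -0.027, 0, 0, 0, 0, -1], [0, 0, 0, 0, 0, 0, -1]]}}

```text
clock: 9.93
tcp_pos: [0.4581, -0.1581, 0.2486]
eef_rot: [3.142, -0.0, -0.225]
contact_force: [-0.0, 0.0, -2.1]
width: 0.0088
```

```bash
python3 - <<'E'
from h import *
p=shot('wrist','w4.png');print(p['xyz'],p['orientation'])
for q in ['stud_tip','stud_axis','thread_top','strap']:
    for d in bot.find_in(p,q)[:2]: print(q,np.round(d['location'],4),round(d['conf'],2))
print(projw(p,[.5355,-.1755,.0755]))
a=cv2.imread('pics/w4.png')
o=bot.get_obs();print(o['tcp_pos'],o['eef_rot'],o['torque'])
E
```

```text
[ 0.53725593 -0.17637374  0.3413814 ] [-2.93003089e-01 -4.34672132e-04 -1.79832803e+00]
stud_tip [ 0.5673 -0.1831  0.0213] 0.92
stud_tip [ 0.3706 -0.2474  0.0237] 0.86
stud_axis [ 0.5688 -0.1802  0.0244] 0.96
stud_axis [ 0.3663 -0.25    0.0272] 0.84
thread_top [ 0.3705 -0.2494  0.0244] 0.86
thread_top [ 0.5702 -0.1847  0.0229] 0.68
strap [ 0.5712 -0.1818  0.0345] 0.77
[311.90574549 129.95895412]
[ 0.45820331 -0.15684117  0.24853398] [ 3.14159144e+00  1.21781491e-04 -2.23288175e-01] [-0.02340234  0.24042201  0.01000244]
```

View pics/w4.png

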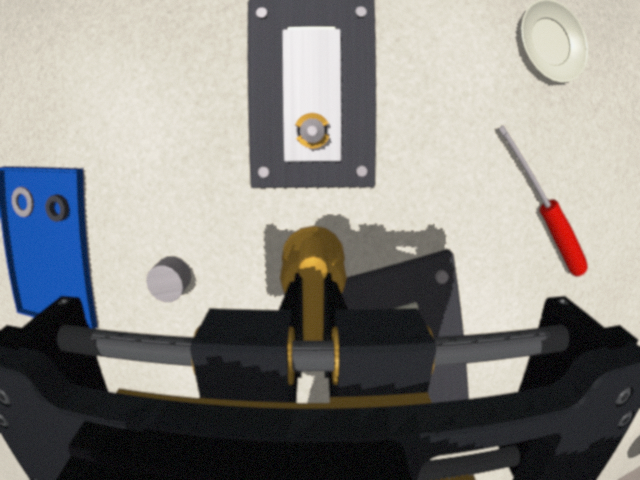

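Wrist view: strap vertical in the image, x 283–341, rows 27–161; stud at (312,130) near its short end, so the long end is farther out.

```bash
python3 - <<'E'
from h import *
a=cv2.imread('pics/w4.png')
cv2.imwrite('pics/w4c.png',np.hstack([cv2.resize(a[15:175,252:372],(450,600),interpolation=cv2.INTER_CUBIC),cv2.resize(a[105:155,297:326],(348,600),interpolation=cv2.INTER_CUBIC)]))
E
```

```text
(no output)
```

View pics/w4c.png

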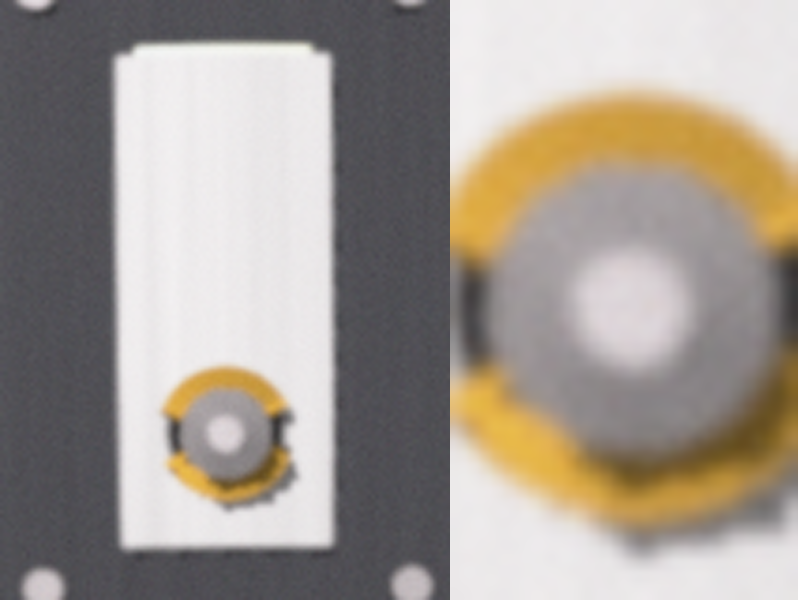

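```bash
python3 - <<'E'
from h import *
p=shot('wrist');t=shot('top','t1.png');s=shot('scene','s1.png')
print('tip',rayw(p,(312.2,130.8),.0755),rayw(p,(312.2,130.8),.074))
f=lambda x,y:rayw(p,(252+x/3.75,15+y/3.75),.036)
tl,bl,tr,br=f(115,55),f(122,547),f(331,55),f(334,547)
for a in (tl,bl,tr,br):print(a.round(4))
for a,b in((tl,bl),(tr,br)):
    d=a-b;print('len',np.hypot(*d[:2]),'yaw',np.arctan2(d[1],d[0]))
for a,b in((tl,tr),(bl,br)):
    d=a-b;print('wid',np.hypot(*d[:2]),'yaw',np.arctan2(d[1],d[0])-np.pi/2)
print('mid line at ',((tl+tr)/2).round(4),((bl+br)/2).round(4))
o=bot.get_obs();print(o['tcp_pos'],o['eef_rot'],R.from_euler('xyz',o['eef_rot']).as_matrix().T@(np.array(p['xyz'])-o['tcp_pos']))
cv2.imwrite('pics/t1c.png',np.hstack([cv2.resize(t['color'][220:280,340:420,::-1],(400,300),interpolation=cv2.INTER_CUBIC),cv2.resize(s['color'][190:250,240:320,::-1],(400,300),interpolation=cv2.INTER_CUBIC)]))
E
```

```text
tip [ 0.53497162 -0.17415397  0.0755    ] [ 0.53495784 -0.17414926  0.074     ]
[ 0.6231 -0.1698  0.036 ]
[ 0.5157 -0.1464  0.036 ]
[ 0.6127 -0.2152  0.036 ]
[ 0.5053 -0.1916  0.036 ]
len 0.10999026531852366 yaw -0.2145365159367243
len 0.10993324397990581 yaw -0.21639428466551827
wid 0.04659847248036955 yaw -0.22650397245122522
wid 0.04639360434633717 yaw -0.22532357482140286
mid line at  [ 0.6179 -0.1925  0.036 ] [ 0.5105 -0.169   0.036 ]
[ 0.4582494  -0.15717437  0.24851004] [ 3.14153393e+00  3.11875617e-05 -2.23602150e-01] [ 0.08114045 -0.00017864 -0.09275565]
```

View pics/t1c.png

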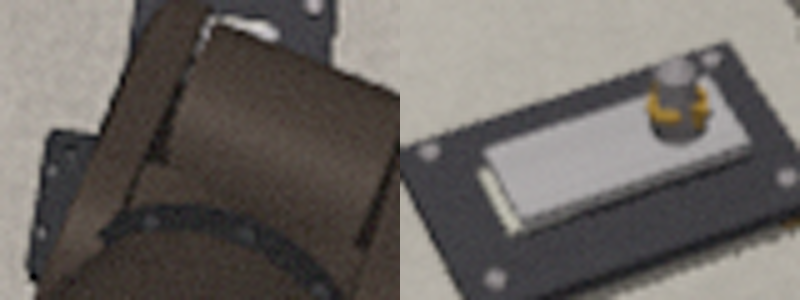

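Request:
{"api": "servo_tool", "payload": {"series": [[0.02, -0.005, 0, 0, 0, 0.07, -1], [0.04, -0.009, 0, 0, 0, 0, -1], [0.04, -0.009, 0, 0, 0, 0, -1], [0.0273, -0.005, 0, 0, 0, 0, -1], [0, 0, -0.02, 0, 0, 0, -1], [0, 0, -0.02, 0, 0, 0, -1], [0, 0, 0, 0, 0, 0, -1], [0, 0, 0, 0, 0, 0, -1]]}}

```text
clock: 11.32
tcp_pos: [0.5344, -0.1745, 0.2245]
eef_rot: [3.142, 0.0, -0.219]
contact_force: [-0.9, 0.1, -1.5]
width: 0.0087
```

```bash
python3 - <<'E'
from h import *
s=shot('scene');o=bot.get_obs();print(o['tcp_pos'],o['eef_rot'],o['contact_force'],o['torque'])
cv2.imwrite('pics/s2.png',cv2.resize(s['color'][150:250,230:330,::-1],(600,600),interpolation=cv2.INTER_CUBIC))
print(proj(s,[.5350,-.1742,.0755]),proj(s,[*o['tcp_pos'][:2],o['tcp_pos'][2]-.128]))
E
```

```text
[ 0.53447827 -0.17453872  0.22475302] [ 3.14141926e+00 -3.61155070e-04 -2.18940091e-01] [-0.25615937 -0.69509448 -1.82731499] [ 0.02940666  0.19394905 -0.01531564]
[296.15287587 201.97095748] [295.94824945 194.81454611]
```

View pics/s2.png

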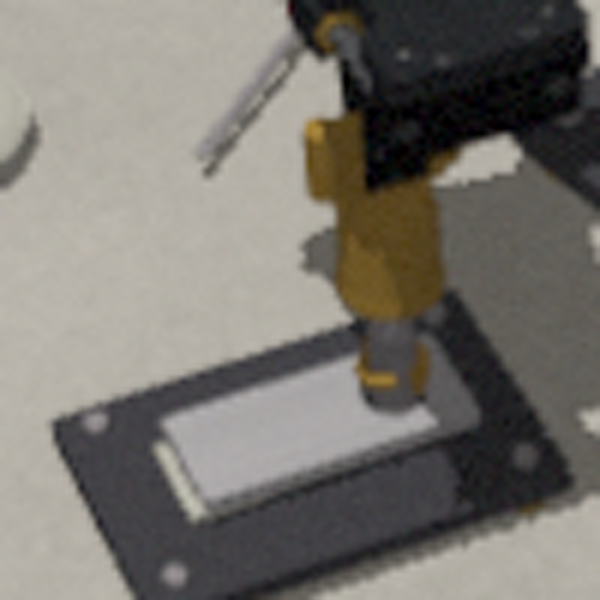

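Request:
{"api": "servo_tool", "payload": {"series": [[0, 0, -0.02, 0, 0, 0, -1], [0, 0, -0.02, 0, 0, 0, -1], [0, 0, -0.005, 0, 0, 0, -1], [0, 0, -0.005, 0, 0, 0, -1], [0, 0, -0.005, 0, 0, 0, -1]]}}

```text
clock: 12.0
tcp_pos: [0.5347, -0.1745, 0.1914]
eef_rot: [3.141, -0.0, -0.219]
contact_force: [0.3, -0.0, -1.1]
width: 0.009
```

Request:
{"api": "servo_tool", "payload": {"series": [[0, 0, -0.005, 0, 0, 0, -1], [0, 0, -0.005, 0, 0, 0, -1]]}}

```text
clock: 12.25
tcp_pos: [0.5346, -0.1745, 0.1854]
eef_rot: [3.141, -0.0, -0.219]
contact_force: [-0.0, 0.1, -1.6]
width: 0.0088
```

```bash
python3 - <<'E'
from h import *
o=bot.get_obs();print(o['tcp_pos'],o['eef_rot'],o['contact_force'],o['torque'])
E
```

```text
[ 0.53459366 -0.174477    0.1853764 ] [ 3.1414613e+00 -2.1288850e-04 -2.1880960e-01] [-0.03020627  0.1216686  -1.55157537] [-0.06463618  0.19240118 -0.00730417]
```

Request:
{"api": "servo_tool", "payload": {"series": [[0, 0, -0.005, 0, 0, 0, -1], [0, 0, -0.005, 0, 0, 0, -1], [0, 0, -0.005, 0, 0, 0, -1]]}}

```text
clock: 12.62
tcp_pos: [0.5346, -0.1745, 0.1763]
eef_rot: [3.141, 0.0, -0.219]
contact_force: [-0.2, -0.7, -1.7]
width: 0.0087
```

Request:
{"api": "servo_tool", "payload": {"series": [[0, 0, -0.0025, 0, 0, 0, -1], [0, 0, -0.0025, 0, 0, 0, -1]]}}

```text
clock: 12.88
tcp_pos: [0.5346, -0.1745, 0.1734]
eef_rot: [3.141, -0.0, -0.219]
contact_force: [-0.1, 0.7, 0.7]
width: 0.0085
```

Request:
{"api": "servo_tool", "payload": {"series": [[0, 0, -0.0012, 0, 0, 0, -1], [0, 0, 0, 0, 0, 0, -1]]}}

```text
clock: 13.12
tcp_pos: [0.5346, -0.1745, 0.1732]
eef_rot: [3.141, -0.0, -0.219]
contact_force: [-1.2, 0.5, 4.3]
width: 0.009
```

```bash
python3 - <<'E'
from h import *
o=bot.get_obs();print(o['tcp_pos'],o['eef_rot'],o['contact_force'],o['torque'])
E
```

```text
[ 0.53463293 -0.17451791  0.17320139] [ 3.14136123e+00 -4.92750563e-04 -2.18756109e-01] [-1.20186297  0.51789884  4.31581049] [ 0.05946591  0.4375717  -0.01684966]
```

Request:
{"api": "servo_tool", "payload": {"series": [[0, 0, -0.0008, 0, 0, 0, -1], [0, 0, 0, 0, 0, 0, -1]]}}

```text
clock: 13.38
tcp_pos: [0.5347, -0.1745, 0.1731]
eef_rot: [3.141, -0.001, -0.219]
contact_force: [-2.8, 0.5, 9.7]
width: 0.009
```

```bash
python3 - <<'E'
from h import *
for i in range(4):
    s=shot('scene')
    o=bot.get_obs();print(o['tcp_pos'].round(4),o['contact_force'].round(2),o['torque'].round(3))
cv2.imwrite('pics/s3.png',cv2.resize(s['color'][150:250,230:330,::-1],(600,600),interpolation=cv2.INTER_CUBIC))
E
```

```text
[ 0.5346 -0.1745  0.1731] [-1.84  0.49 10.43] [0.206 0.734 0.014]
[ 0.5347 -0.1745  0.1731] [-1.8   1.55  9.72] [ 0.176  0.719 -0.046]
[ 0.5346 -0.1745  0.1731] [-2.83  1.29  9.16] [0.161 0.662 0.043]
[ 0.5346 -0.1745  0.1731] [-1.59  1.99  8.87] [ 0.153  0.691 -0.009]
```

View pics/s3.png

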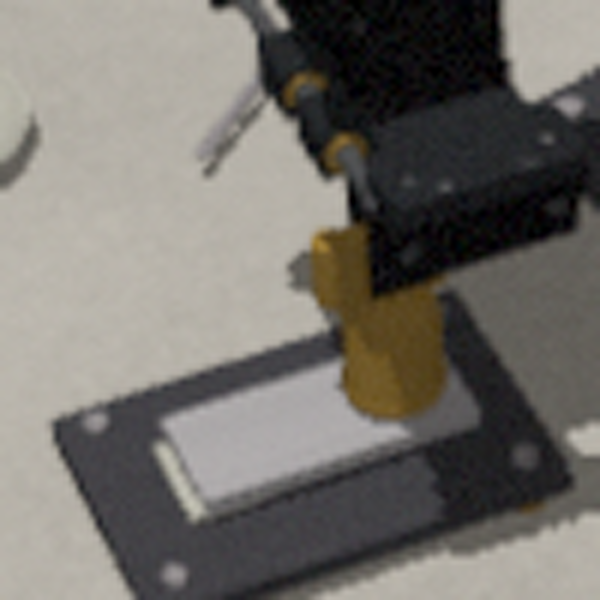

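Request:
{"api": "servo_tool", "payload": {"series": [[-0.0012, 0.0006, 0.0004, 0, 0, 0, -1], [0, 0, 0, 0, 0, 0, -1]]}}

```text
clock: 13.82
tcp_pos: [0.5343, -0.1743, 0.1731]
eef_rot: [3.141, -0.002, -0.219]
contact_force: [-0.2, -0.0, 7.3]
width: 0.0089
```

```bash
python3 - <<'E'
from h import *
for i in range(3):
    s=shot('scene')
    o=bot.get_obs();print(o['tcp_pos'].round(4),o['contact_force'].round(2),o['torque'].round(3))
E
```

```text
[ 0.5343 -0.1743  0.1731] [ 0.22 -0.08  6.66] [-0.081  0.053 -0.023]
[ 0.5343 -0.1743  0.1731] [-0.08 -0.2   6.67] [-0.099  0.038 -0.009]
[ 0.5343 -0.1743  0.1731] [-0.26 -0.09  7.28] [-0.074  0.053  0.009]
```

Request:
{"api": "servo_tool", "payload": {"series": [[0, 0, 0.0002, 0, 0, 0.8, -1], [0, 0, 0.0002, 0, 0, 0.8, -1], [0, 0, 0, 0, 0, 0, -1]]}}

```text
clock: 14.35
tcp_pos: [0.5343, -0.1746, 0.1733]
eef_rot: [3.141, -0.002, -0.09]
contact_force: [-0.2, -2.0, 5.6]
width: 0.0092
```

```bash
cat > ob.py <<'E'
from h import *
for i in range(2):
    s=shot('scene')
    o=bot.get_obs();print(o['tcp_pos'].round(4),o['eef_rot'].round(3),o['contact_force'].round(2),o['torque'].round(3))
E
python3 ob.py
```

```text
[ 0.5343 -0.1746  0.1733] [ 3.141e+00 -2.000e-03 -9.100e-02] [-0.12 -2.27  6.  ] [-0.583  0.137 -0.114]
[ 0.5343 -0.1746  0.1733] [ 3.141e+00 -2.000e-03 -9.100e-02] [-0.5  -2.01  5.93] [-0.53   0.175 -0.04 ]
```

Request:
{"api": "servo_tool", "payload": {"series": [[0, -0.0006, 0.0003, 0, 0, 0.8, -1], [0, 0, 0.0003, 0, 0, 0.8, -1], [0, 0, 0, 0, 0, 0, -1]]}}

```text
clock: 14.82
tcp_pos: [0.5343, -0.1749, 0.1737]
eef_rot: [3.14, -0.002, 0.038]
contact_force: [0.3, -2.1, 6.0]
width: 0.0089
```

```bash
python3 ob.py
```

```text
[ 0.5343 -0.1749  0.1737] [ 3.14e+00 -2.00e-03  3.70e-02] [ 0.75 -1.39  6.41] [-0.404  0.169 -0.062]
[ 0.5343 -0.1749  0.1737] [ 3.14e+00 -2.00e-03  3.70e-02] [-0.29 -1.51  7.04] [-0.415  0.171 -0.066]
```

Request:
{"api": "servo_tool", "payload": {"series": [[0, -0.0005, 0.0003, 0, 0, 0.8, -1], [0, 0, 0.0003, 0, 0, 0.8, -1], [0, 0, 0.0003, 0, 0, 0.8, -1], [0, 0, 0, 0, 0, 0, -1]]}}

```text
clock: 15.42
tcp_pos: [0.5343, -0.1752, 0.1742]
eef_rot: [3.14, -0.001, 0.23]
contact_force: [0.4, -2.3, 6.1]
width: 0.0089
```

```bash
python3 ob.py
```

```text
[ 0.5343 -0.1752  0.1742] [ 3.14e+00 -1.00e-03  2.29e-01] [ 1.11 -0.67  6.74] [-0.355  0.074 -0.074]
[ 0.5343 -0.1752  0.1742] [ 3.14e+00 -1.00e-03  2.29e-01] [ 0.55 -1.19  6.26] [-0.371  0.07  -0.052]
```

Request:
{"api": "servo_tool", "payload": {"series": [[0, -0.0003, 0.0003, 0, 0, 0.8, -1], [0, 0, 0.0003, 0, 0, 0.8, -1], [0, -0.0003, 0.0003, 0, 0, 0.8, -1], [0, 0, 0, 0, 0, 0, -1]]}}

```text
clock: 16.02
tcp_pos: [0.5343, -0.1755, 0.1747]
eef_rot: [3.14, -0.001, 0.422]
contact_force: [1.3, -1.3, 6.0]
width: 0.0087
```

```bash
python3 ob.py
```

```text
[ 0.5344 -0.1755  0.1747] [ 3.14e+00 -1.00e-03  4.21e-01] [ 0.01 -1.96  5.19] [-0.351 -0.08  -0.035]
[ 0.5344 -0.1755  0.1747] [ 3.14e+00 -1.00e-03  4.21e-01] [ 1.39 -0.71  5.96] [-0.358 -0.046 -0.031]
```

Request:
{"api": "servo_tool", "payload": {"series": [[0.0003, -0.0004, 0.0003, 0, 0, 0.8, -1], [0, 0, 0.0003, 0, 0, 0.8, -1], [0, -0.0003, 0.0003, 0, 0, 0.8, -1], [0, 0, 0, 0, 0, 0, -1]]}}

```text
clock: 16.62
tcp_pos: [0.5345, -0.1758, 0.1752]
eef_rot: [3.14, -0.001, 0.614]
contact_force: [1.2, -0.1, 5.1]
width: 0.0093
```

```bash
python3 ob.py
```

```text
[ 0.5345 -0.1759  0.1752] [ 3.14e+00 -1.00e-03  6.13e-01] [ 1.04 -0.88  5.  ] [-0.246 -0.029 -0.055]
[ 0.5345 -0.1758  0.1752] [ 3.14e+00 -1.00e-03  6.13e-01] [ 0.55 -0.53  5.86] [-0.258 -0.052 -0.051]
```

Request:
{"api": "servo_tool", "payload": {"series": [[0.0003, -0.0003, 0.0003, 0, 0, 0.8, -1], [0, 0, 0.0003, 0, 0, 0.8, -1], [0, 0, 0, 0, 0, 0, -1]]}}

```text
clock: 17.1
tcp_pos: [0.5347, -0.176, 0.1756]
eef_rot: [3.14, -0.001, 0.742]
contact_force: [1.4, -1.1, 4.8]
width: 0.009
```

```bash
python3 ob.py
```

```text
[ 0.5346 -0.176   0.1756] [ 3.14e+00 -1.00e-03  7.41e-01] [-0.38 -0.48  5.65] [-0.262 -0.062 -0.023]
[ 0.5346 -0.176   0.1756] [ 3.14e+00 -1.00e-03  7.41e-01] [ 0.93 -0.87  4.78] [-0.236 -0.058 -0.035]
```

Request:
{"api": "servo_tool", "payload": {"series": [[0.0002, -0.0003, 0.0003, 0, 0, 0.8, -1], [0, 0, 0.0003, 0, 0, 0.8, -1], [0, 0, 0, 0, 0, 0, -1]]}}

```text
clock: 17.58
tcp_pos: [0.5348, -0.1762, 0.1759]
eef_rot: [3.14, -0.0, 0.869]
contact_force: [1.4, -0.8, 5.4]
width: 0.0088
```

```bash
python3 ob.py
```

```text
[ 0.5347 -0.1761  0.1759] [ 3.14  -0.     0.868] [ 1.23 -0.03  5.18] [-0.216 -0.143 -0.041]
[ 0.5347 -0.1761  0.1758] [ 3.14  -0.     0.868] [ 1.75 -1.17  5.75] [-0.256 -0.127 -0.048]
```

Request:
{"api": "servo_tool", "payload": {"series": [[0.0003, -0.0003, 0.0002, 0, 0, 0.8, -1], [0, 0, 0.0002, 0, 0, 0.8, -1], [0, 0, 0, 0, 0, 0, -1]]}}

```text
clock: 18.05
tcp_pos: [0.5348, -0.1762, 0.1761]
eef_rot: [3.14, -0.0, 0.997]
contact_force: [0.2, -0.7, 5.0]
width: 0.009
```

```bash
python3 ob.py
```

```text
[ 0.5348 -0.1762  0.1761] [ 3.14  -0.     0.996] [ 0.88 -0.17  6.35] [-0.112 -0.009 -0.024]
[ 0.5348 -0.1762  0.1761] [ 3.14  -0.     0.996] [ 0.   -0.8   6.13] [-0.14   0.005 -0.055]
```

Request:
{"api": "servo_tool", "payload": {"series": [[0.0002, -0.0002, 0.0001, 0, 0, 0.8, -1], [0, 0, 0, 0, 0, 0.8, -1], [0, 0, 0, 0, 0, 0, -1]]}}

```text
clock: 18.52
tcp_pos: [0.5345, -0.1761, 0.1759]
eef_rot: [-3.141, -0.0, 1.125]
contact_force: [-1.6, 1.2, 5.1]
width: 0.0088
```

```bash
python3 ob.py
```

```text
[ 0.5345 -0.1761  0.1759] [-3.141 -0.     1.124] [-1.4   0.5   5.66] [ 0.063  0.383 -0.082]
[ 0.5345 -0.1761  0.1759] [-3.141 -0.     1.124] [-0.46  0.18  5.5 ] [ 0.048  0.421 -0.028]
```

Request:
{"api": "servo_tool", "payload": {"series": [[-0.0004, 0.0002, 0, 0, 0, 0.6, -1], [0, 0, 0, 0, 0, 0, -1]]}}

```text
clock: 18.88
tcp_pos: [0.5344, -0.1762, 0.1759]
eef_rot: [3.141, 0.0, 1.172]
contact_force: [-0.6, -0.0, 4.5]
width: 0.0085
```

```bash
python3 ob.py
```

```text
[ 0.5344 -0.1761  0.1759] [3.141 0.    1.172] [-0.79 -0.27  4.55] [-0.213  0.259  0.031]
[ 0.5344 -0.1761  0.1759] [3.141 0.    1.172] [-0.63 -0.13  5.67] [-0.187  0.318 -0.048]
```

Request:
{"api": "servo_tool", "payload": {"series": [[-0.0002, 0, 0, 0, 0, 0.6, -1], [0, 0, 0, 0, 0, 0, -1]]}}

```text
clock: 19.23
tcp_pos: [0.5343, -0.1762, 0.1758]
eef_rot: [3.141, 0.0, 1.22]
contact_force: [0.5, 0.2, 3.6]
width: 0.0085
```

```bash
python3 ob.py
```

```text
[ 0.5344 -0.1762  0.1758] [3.141 0.    1.219] [ 0.83 -1.49  4.3 ] [-0.353  0.069 -0.009]
[ 0.5344 -0.1762  0.1758] [3.141 0.    1.22 ] [ 0.46 -0.24  4.36] [-0.418  0.082 -0.072]
```

Request:
{"api": "servo_tool", "payload": {"series": [[0, 0, 0, 0, 0, 0.6, -1], [0, 0, 0, 0, 0, 0, -1]]}}

```text
clock: 19.58
tcp_pos: [0.5345, -0.1762, 0.1755]
eef_rot: [3.141, 0.0, 1.268]
contact_force: [2.2, -2.0, 0.2]
width: 0.0088
```

```bash
python3 ob.py
```

```text
[ 0.5344 -0.1762  0.1755] [3.141 0.    1.267] [ 2.3  -1.87 -0.62] [-0.526 -0.415 -0.027]
[ 0.5345 -0.1762  0.1756] [3.141 0.    1.268] [ 1.88 -0.36 -0.51] [-0.523 -0.422 -0.063]
```

Request:
{"api": "servo_tool", "payload": {"series": [[0.0006, -0.0003, 0, 0, 0, 0.7, -1], [0, 0, -0.001, 0, 0, 0, -1], [0, 0, -0.001, 0, 0, 0, -1]]}}

```text
clock: 20.05
tcp_pos: [0.5346, -0.1762, 0.1744]
eef_rot: [-3.142, -0.0, 1.324]
contact_force: [2.1, 0.2, -0.8]
width: 0.009
```

```bash
python3 ob.py
```

```text
[ 0.5346 -0.1762  0.1744] [-3.142 -0.     1.324] [ 1.71 -1.02 -1.2 ] [-0.318 -0.341 -0.03 ]
[ 0.5346 -0.1762  0.1744] [-3.142 -0.     1.324] [ 1.1  -1.3  -1.46] [-0.393 -0.377 -0.04 ]
```

Free to sink: the drop was felt at about 85° back. Lowering.

Request:
{"api": "servo_tool", "payload": {"series": [[0.0006, -0.0004, -0.0017, 0, 0, 0, -1], [0, 0, -0.0017, 0, 0, 0, -1], [0, 0, -0.0017, 0, 0, 0, -1], [0, 0, -0.001, 0, 0, 0, -1]]}}

```text
clock: 20.65
tcp_pos: [0.5349, -0.1765, 0.1708]
eef_rot: [-3.141, -0.0, 1.325]
contact_force: [0.1, -0.5, -1.3]
width: 0.0091
```

```bash
python3 ob.py
```

```text
[ 0.5349 -0.1765  0.1707] [-3.141 -0.     1.325] [ 0.84 -0.17 -1.19] [-0.179 -0.053  0.01 ]
[ 0.5349 -0.1765  0.1708] [-3.141 -0.     1.325] [ 0.41 -0.36 -0.88] [-0.196  0.02   0.04 ]
```

Request:
{"api": "servo_tool", "payload": {"series": [[0, 0, -0.0017, 0, 0, 0, -1], [0, 0, -0.0017, 0, 0, 0, -1], [0, 0, -0.001, 0, 0, 0, -1], [0, 0, 0, 0, 0, 0, -1]]}}

```text
clock: 21.25
tcp_pos: [0.5349, -0.1765, 0.1682]
eef_rot: [-3.141, -0.0, 1.325]
contact_force: [-0.5, -0.4, -0.9]
width: 0.0093
```

```bash
python3 ob.py
```

```text
[ 0.5349 -0.1765  0.1682] [-3.141 -0.     1.325] [-0.1  -0.36 -0.83] [-0.034  0.099 -0.039]
[ 0.535  -0.1765  0.1682] [-3.142 -0.     1.325] [-0.76  0.52 -0.4 ] [0.003 0.154 0.004]
```

Request:
{"api": "servo_tool", "payload": {"series": [[0, 0, -0.001, 0, 0, 0, -1], [0, 0, -0.001, 0, 0, 0, -1], [0, 0, 0, 0, 0, 0, -1]]}}

```text
clock: 21.72
tcp_pos: [0.535, -0.1765, 0.167]
eef_rot: [3.142, -0.0, 1.325]
contact_force: [-0.3, 0.7, -0.1]
width: 0.0091
```

```bash
python3 ob.py
```

```text
[ 0.535  -0.1765  0.1671] [3.142 0.    1.325] [-0.78  0.51  0.67] [ 0.044  0.238 -0.017]
[ 0.535  -0.1765  0.1671] [3.141 0.    1.325] [-0.62  0.32  0.07] [-0.026  0.247 -0.   ]
```

Request:
{"api": "servo_tool", "payload": {"series": [[0, 0, 0, 0, 0, -0.5, -1], [0, 0, 0, 0, 0, -0.8, -1], [0, 0, 0, 0, 0, -0.8, -1], [0, 0, 0, 0, 0, 0, -1]]}}

```text
clock: 22.32
tcp_pos: [0.5352, -0.1766, 0.1672]
eef_rot: [3.141, 0.0, 1.158]
contact_force: [0.5, -0.3, 0.4]
width: 0.0086
```

```bash
python3 ob.py
```

```text
[ 0.5351 -0.1766  0.1671] [3.141 0.    1.159] [ 0.76 -1.04 -0.17] [-0.176 -0.034 -0.024]
[ 0.5351 -0.1766  0.1671] [3.141 0.    1.159] [-0.17 -0.61  0.67] [-0.202  0.012  0.026]
```

Request:
{"api": "servo_tool", "payload": {"series": [[0, 0, 0, 0, 0, -0.8, -1], [-0.0002, 0, 0, 0, 0, -0.8, -1], [0, 0, -0.0002, 0, 0, -0.8, -1], [0, 0, 0, 0, 0, 0, -1]]}}

```text
clock: 22.92
tcp_pos: [0.5349, -0.1766, 0.167]
eef_rot: [3.141, -0.0, 0.967]
contact_force: [0.7, 0.1, 0.9]
width: 0.0092
```

```bash
python3 ob.py
```

```text
[ 0.5349 -0.1765  0.167 ] [ 3.141 -0.     0.967] [-0.47 -0.31 -0.13] [-0.16   0.127 -0.009]
[ 0.5349 -0.1765  0.1669] [ 3.141 -0.     0.967] [0.64 0.55 0.55] [-0.152  0.063 -0.001]
```

Request:
{"api": "servo_tool", "payload": {"series": [[0, 0, 0, 0, 0, -0.8, -1], [0, 0.0003, 0, 0, 0, -0.8, -1], [0, 0, -0.0002, 0, 0, -0.8, -1], [0, 0, 0, 0, 0, 0, -1]]}}

```text
clock: 23.52
tcp_pos: [0.5349, -0.1763, 0.1668]
eef_rot: [3.141, -0.0, 0.775]
contact_force: [-0.7, -0.4, 1.0]
width: 0.0089
```

```bash
python3 ob.py
```

```text
[ 0.5349 -0.1763  0.1668] [ 3.141 -0.     0.775] [-0.51 -0.17  0.85] [-0.103  0.159 -0.014]
[ 0.5349 -0.1763  0.1668] [3.142 0.    0.775] [-0.11  0.05  1.66] [-0.088  0.103 -0.057]
```

Request:
{"api": "servo_tool", "payload": {"series": [[-0.0002, 0.0002, -0.0002, 0, 0, -0.8, -1], [0, 0.0002, -0.0002, 0, 0, -0.8, -1], [0, 0, -0.0003, 0, 0, -0.8, -1], [0, 0, 0, 0, 0, 0, -1]]}}

```text
clock: 24.12
tcp_pos: [0.5348, -0.1761, 0.1664]
eef_rot: [3.141, -0.0, 0.583]
contact_force: [0.0, -0.1, 0.0]
width: 0.0092
```

```bash
python3 ob.py
```

```text
[ 0.5348 -0.1761  0.1664] [ 3.141 -0.     0.584] [-0.61 -0.66  0.95] [-0.08   0.146 -0.014]
[ 0.5348 -0.1761  0.1664] [ 3.142 -0.     0.583] [0.45 0.21 1.53] [-0.078  0.123 -0.037]
```

Request:
{"api": "servo_tool", "payload": {"series": [[-0.0002, 0.0002, -0.0003, 0, 0, -0.8, -1], [0, 0.0002, -0.0003, 0, 0, -0.8, -1], [0, 0.0002, -0.0003, 0, 0, -0.8, -1], [0, 0, 0, 0, 0, 0, -1]]}}

```text
clock: 24.72
tcp_pos: [0.5346, -0.1758, 0.1659]
eef_rot: [3.141, -0.0, 0.391]
contact_force: [0.3, -0.0, 1.1]
width: 0.0089
```

```bash
python3 ob.py
```

```text
[ 0.5346 -0.1757  0.1659] [ 3.141 -0.     0.392] [-0.15 -0.55  1.72] [-0.119  0.173 -0.005]
[ 0.5346 -0.1757  0.1659] [ 3.142 -0.     0.391] [-0.11 -0.29  1.43] [-0.113  0.194 -0.036]
```

Request:
{"api": "servo_tool", "payload": {"series": [[-0.0002, 0.0002, -0.0002, 0, 0, -0.8, -1], [0, 0.0002, -0.0002, 0, 0, -0.8, -1], [0, 0.0002, -0.0002, 0, 0, -0.8, -1], [0, 0, 0, 0, 0, 0, -1]]}}

```text
clock: 25.32
tcp_pos: [0.5345, -0.1754, 0.1655]
eef_rot: [3.141, -0.0, 0.199]
contact_force: [0.3, -1.1, 0.9]
width: 0.0088
```

```bash
python3 ob.py
```

```text
[ 0.5345 -0.1754  0.1655] [ 3.141 -0.     0.2  ] [ 0.57 -0.21  2.27] [-0.125  0.202 -0.058]
[ 0.5345 -0.1754  0.1655] [ 3.142 -0.     0.199] [-0.42 -0.53  2.12] [-0.107  0.224 -0.002]
```

Request:
{"api": "servo_tool", "payload": {"series": [[-0.0002, 0.0002, -0.0001, 0, 0, -0.8, -1], [0, 0.0002, -0.0002, 0, 0, -0.8, -1], [0, 0.0002, -0.0002, 0, 0, -0.8, -1], [0, 0, 0, 0, 0, 0, -1]]}}

```text
clock: 25.92
tcp_pos: [0.5344, -0.175, 0.1652]
eef_rot: [3.141, -0.0, 0.007]
contact_force: [-0.7, -0.2, 1.3]
width: 0.0089
```

```bash
python3 ob.py
```

```text
[ 0.5344 -0.175   0.1652] [ 3.142 -0.     0.008] [ 0.36 -0.    1.47] [-0.108  0.256 -0.044]
[ 0.5344 -0.175   0.1652] [ 3.142 -0.     0.007] [-0.32  0.24  0.76] [-0.099  0.239  0.014]
```

Request:
{"api": "servo_tool", "payload": {"series": [[-0.0001, 0.0002, -0.0002, 0, 0, -0.8, -1], [0, 0.0002, -0.0003, 0, 0, -0.8, -1], [0, 0.0002, -0.0002, 0, 0, -0.8, -1], [0, 0, 0, 0, 0, 0, -1]]}}

```text
clock: 26.52
tcp_pos: [0.5343, -0.1747, 0.1648]
eef_rot: [3.141, 0.0, -0.185]
contact_force: [0.3, -0.5, 1.5]
width: 0.0089
```

```bash
python3 ob.py
```

```text
[ 0.5343 -0.1746  0.1648] [ 3.142  0.    -0.184] [0.11 0.81 2.92] [-0.059  0.202 -0.001]
[ 0.5343 -0.1747  0.1648] [ 3.141 -0.    -0.185] [ 0.23 -0.14  1.93] [-0.059  0.205 -0.046]
```

Request:
{"api": "servo_tool", "payload": {"series": [[0, 0.0002, -0.0001, 0, 0, -0.8, -1], [0, 0.0001, -0.0001, 0, 0, -0.8, -1], [0, 0.0001, -0.0002, 0, 0, -0.8, -1], [0, 0, 0, 0, 0, 0, -1]]}}

```text
clock: 27.12
tcp_pos: [0.5343, -0.1744, 0.1645]
eef_rot: [3.142, -0.0, -0.377]
contact_force: [0.4, 0.2, 2.1]
width: 0.0088
```

```bash
python3 ob.py
```

```text
[ 0.5343 -0.1744  0.1645] [ 3.142 -0.    -0.376] [-0.63 -0.5   2.49] [-0.014  0.209  0.016]
[ 0.5343 -0.1744  0.1646] [ 3.142 -0.    -0.377] [0.16 0.49 2.45] [-0.006  0.203 -0.045]
```

Request:
{"api": "servo_tool", "payload": {"series": [[0, 0.0001, -0.0001, 0, 0, -0.8, -1], [0, 0.0001, -0.0001, 0, 0, -0.8, -1], [0, 0.0001, -0.0001, 0, 0, -0.8, -1], [0, 0, 0, 0, 0, 0, -1]]}}

```text
clock: 27.72
tcp_pos: [0.5344, -0.1742, 0.1645]
eef_rot: [3.142, -0.0, -0.569]
contact_force: [-0.6, -1.4, 3.8]
width: 0.0089
```

```bash
python3 ob.py
```

```text
[ 0.5344 -0.1743  0.1645] [ 3.142 -0.    -0.568] [-0.38 -0.57  4.55] [ 0.002  0.218 -0.038]
[ 0.5344 -0.1743  0.1644] [ 3.142 -0.    -0.569] [-0.2   0.55  3.52] [-0.009  0.22   0.01 ]
```

Request:
{"api": "servo_tool", "payload": {"series": [[0, 0.0001, -0.0001, 0, 0, -0.8, -1], [0, 0, -0.0001, 0, 0, -0.8, -1], [0, 0, 0, 0, 0, 0, -1]]}}

```text
clock: 28.2
tcp_pos: [0.5344, -0.1742, 0.1644]
eef_rot: [-3.142, -0.0, -0.698]
contact_force: [0.8, -0.2, 5.4]
width: 0.0089
```

```bash
python3 ob.py
python3 - <<'E'
from h import *
s=shot('scene')
cv2.imwrite('pics/s4.png',cv2.resize(s['color'][150:250,230:330,::-1],(600,600),interpolation=cv2.INTER_CUBIC))
E
```

```text
[ 0.5345 -0.1742  0.1644] [-3.142 -0.    -0.697] [-0.97  0.68  4.94] [ 0.07   0.268 -0.008]
[ 0.5345 -0.1742  0.1644] [-3.142 -0.    -0.697] [-0.56 -0.05  4.81] [ 0.069  0.183 -0.035]
```

View pics/s4.png

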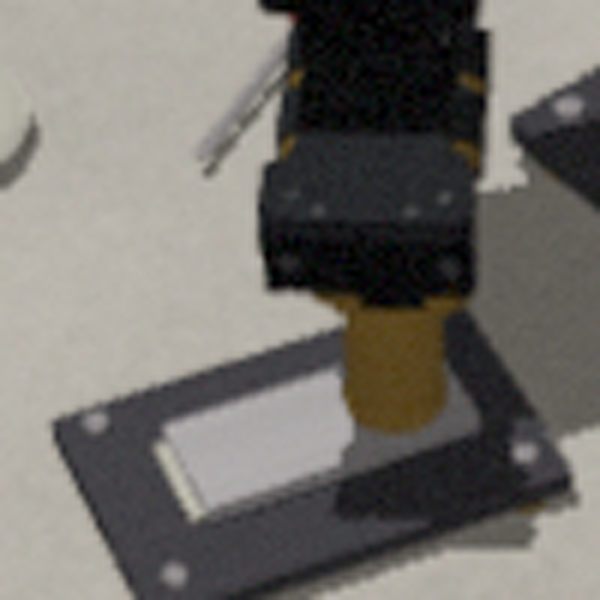

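Request:
{"api": "servo_tool", "payload": {"series": [[0, 0, -0.0005, 0, 0, 0, -1], [0, 0, 0, 0, 0, 0, -1]]}}

```text
clock: 28.6
tcp_pos: [0.5345, -0.1742, 0.1644]
eef_rot: [-3.141, -0.001, -0.697]
contact_force: [-1.3, -0.5, 7.8]
width: 0.0088
```

```bash
python3 ob.py; python3 -c "
from h import *
o=bot.get_obs();print(o['joint_pos'].round(4),o['width'])"
```

```text
[ 0.5345 -0.1742  0.1644] [-3.141e+00 -1.000e-03 -6.970e-01] [-1.3   0.46  7.29] [ 0.149  0.373 -0.039]
[ 0.5345 -0.1742  0.1644] [-3.141e+00 -1.000e-03 -6.970e-01] [-1.16 -0.24  8.41] [ 0.093  0.412 -0.04 ]
[-0.4326  0.5652  1.8407 -0.      0.7351  1.8352] 0.008754320870041852
```

Request:
{"api": "servo_tool", "payload": {"series": [[0, 0, 0.0005, 0, 0, -0.5, -1], [0, 0, 0, 0, 0, -0.5, -1], [0, 0, 0, 0, 0, 0, -1]]}}

```text
clock: 29.08
tcp_pos: [0.5345, -0.1742, 0.1644]
eef_rot: [-3.141, -0.0, -0.777]
contact_force: [0.3, -0.4, 5.7]
width: 0.0085
```

```bash
python3 ob.py; python3 ob.py
```

```text
[ 0.5345 -0.1742  0.1644] [-3.142 -0.    -0.777] [-1.08  0.04  4.81] [0.02  0.219 0.01 ]
[ 0.5344 -0.1742  0.1644] [-3.141 -0.    -0.777] [ 0.12 -0.24  4.12] [ 0.073  0.202 -0.074]
[ 0.5345 -0.1742  0.1644] [-3.142 -0.    -0.777] [-0.52  0.47  5.17] [ 0.032  0.196 -0.075]
[ 0.5344 -0.1742  0.1644] [-3.141 -0.    -0.777] [-0.16  0.23  4.91] [ 0.051  0.214 -0.036]
```

Request:
{"api": "servo_tool", "payload": {"series": [[0, 0, 0, 0, 0, -0.5, -1], [0, 0, 0, 0, 0, -0.5, -1], [0, 0, 0, 0, 0, 0, -1]]}}

```text
clock: 29.65
tcp_pos: [0.5345, -0.1742, 0.1644]
eef_rot: [-3.141, -0.0, -0.857]
contact_force: [1.3, 0.4, 6.0]
width: 0.009
```

```bash
python3 ob.py; python3 ob.py
```

```text
[ 0.5345 -0.1742  0.1644] [-3.141 -0.    -0.857] [-0.05  0.68  5.17] [ 0.101  0.098 -0.049]
[ 0.5345 -0.1742  0.1644] [-3.141 -0.    -0.857] [1.01 0.04 5.69] [ 0.116  0.081 -0.024]
[ 0.5344 -0.1742  0.1644] [-3.141 -0.    -0.857] [-0.16  0.04  5.65] [ 0.148  0.115 -0.021]
[ 0.5345 -0.1742  0.1644] [-3.141 -0.    -0.857] [0.57 0.38 5.24] [ 0.095  0.146 -0.01 ]
```

```bash
python3 - <<'E'
from h import *
p=shot('wrist','w5.png')
a=p['color'][200:400,180:445,::-1]
s=shot('scene')
cv2.imwrite('pics/w5c.png',np.hstack([cv2.resize(a,(400,300),interpolation=cv2.INTER_CUBIC),cv2.resize(s['color'][180:240,250:330,::-1],(400,300),interpolation=cv2.INTER_CUBIC)]))
E
```

```text
(no output)
```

View pics/w5c.png

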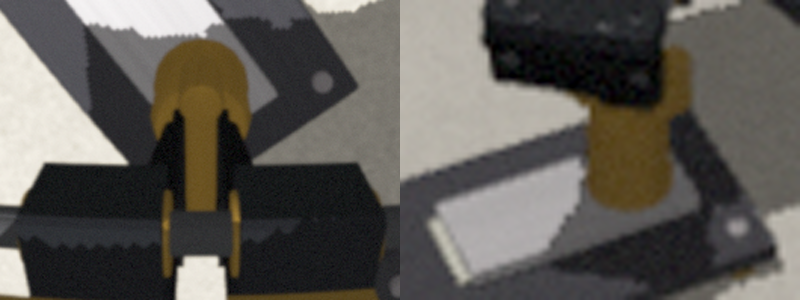

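View pics/w5.png

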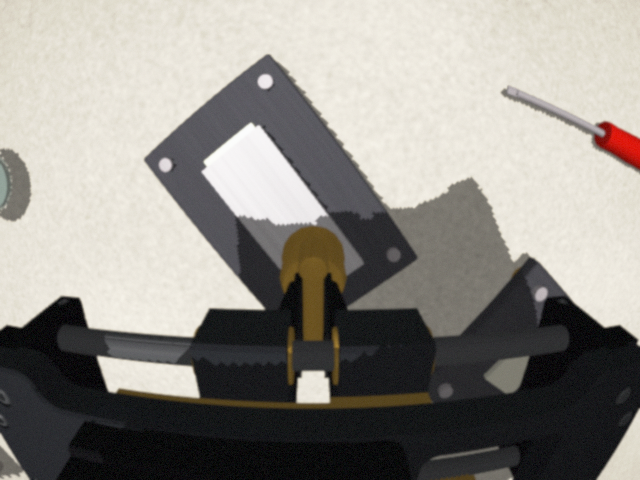

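```bash
python3 - <<'E'
from h import *
ims=[shot('scene')['color'][:,:,::-1].astype(float) for _ in range(6)]
b=np.mean(ims,0).astype(np.uint8);cv2.imwrite('pics/s5.png',b)
a=cv2.imread('pics/s1.png')
z=lambda i:cv2.resize(i[205:245,245:295],(500,400),interpolation=cv2.INTER_CUBIC)[:,:400]
cv2.imwrite('pics/s5c.png',np.hstack([z(a),z(b)]))
p=shot('scene')
for h in (.036,.0335,.032): print(h,proj(p,[.6231,-.1698,h]).round(2),proj(p,[.6127,-.2152,h]).round(2))
E
```

```text
0.036 [265.37 233.19] [257.93 219.16]
0.0335 [265.45 233.95] [258.03 219.92]
0.032 [265.51 234.41] [258.09 220.38]
```

View pics/s5c.png

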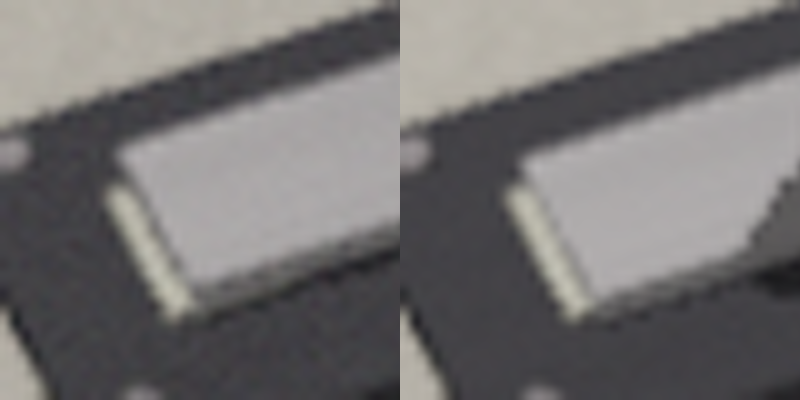

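```bash
python3 - <<'E'
import cv2,numpy as np
a=cv2.imread('pics/s1.png',0).astype(float);a0=cv2.imread('pics/scene0.png',0).astype(float);b=cv2.imread('pics/s5.png',0).astype(float)
def edge(im,x,r0,r1,up):
    c=im[r0:r1,x];lo,hi=c.min(),c.max();m=(lo+hi)/2
    # upper edge: dark->bright
    idx=range(len(c)-1) if up else range(len(c)-2,-1,-1)
    for i in idx:
        if (c[i]-m)*(c[i+1]-m)<=0 and c[i]!=c[i+1]: return r0+i+(m-c[i])/(c[i+1]-c[i])
from math import nan
for nm,r in(('upper',None),):
    d=[];d0=[]
    for x in range(260,286):
        yc=221-(x-258)*0.30
        r0,r1=int(yc-5),int(yc+6)
        ea,e0,eb=[edge(i,x,r0,r1,True) for i in(a,a0,b)]
        d.append(eb-ea);d0.append(eb-e0)
    print('upper edge shift',np.median(d),np.median(d0),np.std(d)/5)
d=[];d0=[]
for x in range(266,276):
    yc=233.5-(x-266)*0.30
    f=lambda i:None
    r0,r1=int(yc-5),int(yc+3)
    def ed(im):
        c=im[r0:r1,x];hi=c[:3].mean();m=(hi+70)/2
        for i in range(1,len(c)-1):
            if c[i]>=m>c[i+1]: return r0+i+(c[i]-m)/(c[i]-c[i+1])
        return np.nan
    d.append(ed(b)-ed(a))
print('lower',np.round(d,2))
# plate ref edge (static)
E
```

```text
upper edge shift 1.1360898535426855 1.126437255753359 0.02787734903733341
lower [1.11 1.24 1.45 1.09 1.15 1.37 1.18 1.26 1.32 1.27]
```

The strap's edges have shifted 1.14–1.25 px, which is about 3.8–4.1 mm pressed, so the nut is near home height. I'll ease the push and turn on gently until it stops.

Request:
{"api": "servo_tool", "payload": {"series": [[0, 0, 0.0004, 0, 0, -0.4, -1], [0, 0, 0, 0, 0, -0.4, -1], [0, 0, 0, 0, 0, 0, -1]]}}

```text
clock: 30.68
tcp_pos: [0.5345, -0.1741, 0.1644]
eef_rot: [-3.141, -0.0, -0.923]
contact_force: [2.9, 1.7, 1.3]
width: 0.0089
```

```bash
python3 ob.py; python3 ob.py
```

```text
[ 0.5345 -0.1741  0.1645] [-3.141 -0.    -0.923] [2.97 1.38 1.45] [ 0.298 -0.449 -0.008]
[ 0.5345 -0.1742  0.1645] [-3.141 -0.    -0.922] [3.21 0.96 2.54] [ 0.411 -0.465  0.021]
[ 0.5345 -0.1741  0.1644] [-3.141 -0.    -0.922] [2.53 1.38 0.48] [ 0.455 -0.467  0.057]
[ 0.5345 -0.1742  0.1645] [-3.141 -0.    -0.923] [3.66 1.04 1.85] [ 0.41  -0.521  0.045]
```

Request:
{"api": "servo_tool", "payload": {"series": [[0.0008, 0.0004, 0, 0, 0, 0, -1], [0, 0, 0, 0, 0, -0.3, -1], [0, 0, 0, 0, 0, 0, -1]]}}

```text
clock: 31.25
tcp_pos: [0.5347, -0.174, 0.1644]
eef_rot: [3.141, 0.0, -0.947]
contact_force: [0.5, 0.0, 1.0]
width: 0.0087
```

```bash
python3 ob.py; python3 ob.py
```

```text
[ 0.5347 -0.174   0.1644] [ 3.141  0.    -0.947] [ 1.3  -0.48  1.52] [ 0.068 -0.035  0.027]
[ 0.5347 -0.174   0.1644] [ 3.141  0.    -0.947] [ 0.54 -1.02  2.33] [-0.004 -0.047  0.104]
[ 0.5347 -0.174   0.1644] [ 3.141  0.    -0.947] [ 0.92 -0.93  1.55] [-0.016 -0.052  0.049]
[ 0.5347 -0.174   0.1644] [ 3.141  0.    -0.947] [ 0.54 -0.16  2.35] [-0.002 -0.03   0.044]
```

Request:
{"api": "servo_tool", "payload": {"series": [[0.0002, 0, 0, 0, 0, -0.3, -1], [0, 0, 0, 0, 0, 0, -1]]}}

```text
clock: 31.7
tcp_pos: [0.5348, -0.1739, 0.1644]
eef_rot: [3.141, 0.0, -0.971]
contact_force: [0.7, -0.7, 2.0]
width: 0.009
```

```bash
cat > av.py <<'E'
from h import *
t=[];f=[]
for i in range(8):
    shot('scene');o=bot.get_obs();t.append(o['torque']);f.append(o['contact_force'])
print(np.mean(f,0).round(2),np.mean(t,0).round(3),o['tcp_pos'].round(4),o['eef_rot'].round(3),o['clock'])
E
python3 av.py
```

```text
[-0.2  -0.2   1.74] [0.023 0.134 0.024] [ 0.5348 -0.1739  0.1644] [ 3.141  0.    -0.971] 32.1
```

Request:
{"api": "servo_tool", "payload": {"series": [[0, 0, 0.0002, 0, 0, -0.4, -1], [0, 0, 0, 0, 0, 0, -1]]}}

```text
clock: 32.35
tcp_pos: [0.5349, -0.1739, 0.1644]
eef_rot: [3.141, 0.0, -1.004]
contact_force: [1.0, 0.3, -1.0]
width: 0.0088
```

```bash
python3 av.py
```

```text
[ 0.88  0.37 -1.87] [ 0.152 -0.067  0.051] [ 0.5349 -0.1739  0.1645] [ 3.141  0.    -1.003] 32.75
```

Request:
{"api": "servo_tool", "payload": {"series": [[0.0002, 0, 0, 0, 0, -0.4, -1], [0, 0, 0, 0, 0, 0, -1]]}}

```text
clock: 33.0
tcp_pos: [0.535, -0.1739, 0.1644]
eef_rot: [3.141, 0.0, -1.036]
contact_force: [0.6, 0.2, -2.3]
width: 0.0089
```

```bash
python3 av.py
```

```text
[ 1.2   0.84 -4.35] [ 0.338 -0.08   0.074] [ 0.535  -0.1739  0.1645] [ 3.141  0.    -1.035] 33.4
```

Request:
{"api": "servo_tool", "payload": {"series": [[0.0003, 0.0002, -0.0004, 0, 0, -0.4, -1], [0, 0, 0, 0, 0, 0, -1]]}}

```text
clock: 33.65
tcp_pos: [0.5351, -0.1738, 0.1644]
eef_rot: [3.141, 0.0, -1.068]
contact_force: [-0.8, 0.6, -2.7]
width: 0.0085
```

```bash
python3 av.py
```

```text
[-0.74  1.04 -1.1 ] [0.312 0.346 0.091] [ 0.5352 -0.1738  0.1644] [ 3.141  0.    -1.067] 34.05
```

Request:
{"api": "servo_tool", "payload": {"series": [[-0.0002, 0.0002, 0, 0, 0, -0.3, -1], [0, 0, 0, 0, 0, 0, -1]]}}

```text
clock: 34.3
tcp_pos: [0.5352, -0.1738, 0.1644]
eef_rot: [-3.142, -0.0, -1.091]
contact_force: [-1.4, 0.8, -0.6]
width: 0.009
```

```bash
python3 av.py
```

```text
[-0.88  0.51 -0.97] [0.19  0.258 0.113] [ 0.5352 -0.1738  0.1644] [-3.142 -0.    -1.091] 34.7
```

Torque rises in step with the turn (0.074, 0.091, 0.113 N m), so this is the hard stop. I'll unwind the rubber a little, then open.

Request:
{"api": "servo_tool", "payload": {"series": [[0, 0, 0, 0, 0, 0.5, -1], [0, 0, 0, 0, 0, 0.4, -1], [0, 0, 0, 0, 0, 0, -1]]}}

```text
clock: 35.08
tcp_pos: [0.5351, -0.1738, 0.1644]
eef_rot: [3.141, -0.0, -1.019]
contact_force: [-1.7, -0.2, -0.4]
width: 0.009
```

```bash
python3 av.py
```

```text
[-0.96 -0.7  -0.35] [-0.102  0.428  0.049] [ 0.5351 -0.1737  0.1644] [ 3.141 -0.    -1.019] 35.475
```

Request:
{"api": "servo_tool", "payload": {"series": [[0, 0, 0, 0, 0, 0, -0.5], [0, 0, 0, 0, 0, 0, 0], [0, 0, 0, 0, 0, 0, 0], [0, 0, 0, 0, 0, 0, 0], [0, 0, 0.02, 0, 0, 0, 0], [0, 0, 0.04, 0, 0, 0, 0], [0, 0, 0.06, 0, 0, 0, 0], [0, 0, 0.06, 0, 0, 0, 0]]}}

```text
clock: 36.48
tcp_pos: [0.535, -0.1736, 0.2743]
eef_rot: [-3.141, -0.0, -1.019]
contact_force: [0.4, 0.1, 0.0]
width: 0.0472
```

Request:
{"api": "servo_tool", "payload": {"series": [[-0.05, 0.03, 0.03, 0, 0, 0, 0], [-0.06, 0.06, 0, 0, 0, 0, 0], [-0.04, 0.06, 0, 0, 0, 0, 0], [0, 0.06, 0, 0, 0, 0, 0], [0, 0, 0, 0, 0, 0, 0]]}}

```text
clock: 37.1
tcp_pos: [0.4448, -0.0462, 0.2914]
eef_rot: [-3.141, -0.001, -1.016]
contact_force: [0.2, -0.6, 0.4]
width: 0.0477
```

```bash
python3 - <<'E'
from h import *
s=[shot('scene')['color'][:,:,::-1].astype(float) for _ in range(6)]
b=np.mean(s,0).astype(np.uint8);cv2.imwrite('pics/s6.png',b)
p=shot('wrist','w6.png');t=shot('top','t6.png')
cv2.imwrite('pics/s6c.png',np.hstack([cv2.resize(b[170:260,230:330],(400,360),interpolation=cv2.INTER_CUBIC),cv2.resize(t['color'][205:295,335:435,::-1],(400,360),interpolation=cv2.INTER_CUBIC)]))
a=cv2.imread('pics/s1.png',0).astype(float);g=cv2.cvtColor(b,cv2.COLOR_BGR2GRAY).astype(float);h=cv2.imread('pics/s5.png',0).astype(float)
def edge(c,r0):
    m=(c.min()+c.max())/2
    for i in range(len(c)-1):
        if (c[i]-m)*(c[i+1]-m)<=0 and c[i]!=c[i+1]: return r0+i+(m-c[i])/(c[i+1]-c[i])
d=[];e=[]
for x in range(260,286):
    yc=221-(x-258)*0.30;r0,r1=int(yc-5),int(yc+6)
    d.append(edge(g[r0:r1,x],r0)-edge(a[r0:r1,x],r0));e.append(edge(h[r0:r1,x],r0)-edge(a[r0:r1,x],r0))
print('pressed mm',np.median(d)/.304,'before release',np.median(e)/.304,bot.get_obs()['clock'])
E
```

```text
pressed mm 3.776041666666692 before release 3.7371376761272552 37.5
```

View pics/s6c.png

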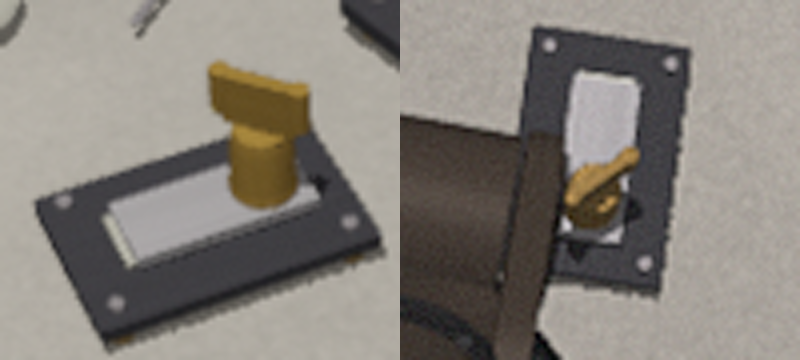

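View pics/w6.png

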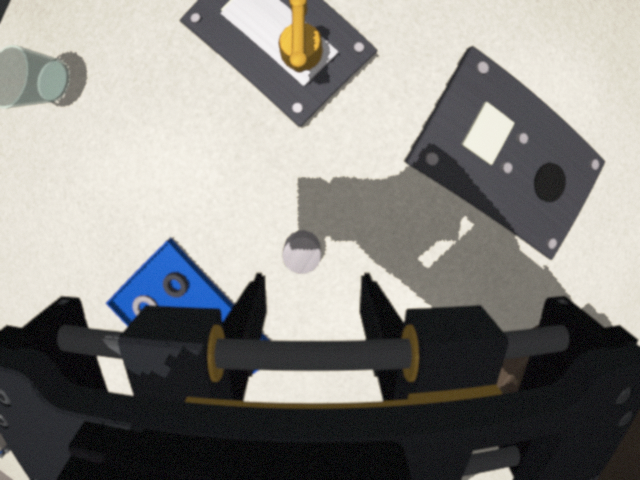

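Scene crop: the nut sits upright on the strap at (262,180) with the gripper away. The strap still reads about 3.8 mm pressed after release. Handing in.

```bash
python3 -c "
from cell import bot
bot.sign_off();print(bot.get_obs()['clock'])"
```

```text
the job is handed in; nothing more can be done
the job is handed in; nothing more can be done
```

The wing nut is on the smaller clamp's stud, turned home and released, and the job was handed in at about 37.5 s of the 72 s allowed.

**What I did:** I took the nut from the blue tray and set it over the stud with its wings in line with the strap. I turned it back about 85° until the upward force vanished, then let it sink to the strap. I then turned it forward about 130–135° until the torque climbed steadily to 0.11 N m. That is about 0.09–0.1 rad of stud twist, worked out from the torque rather than measured, against the 0.13 limit. I eased that twist off and let go.

**Last checks:**
- **Strap:** pressed about 3.8 mm after release, the same as just before it.
- **Nut:** stands upright on the strap in the scene view.
- **Gripper:** well clear, and the contact force is back to zero.
- **Pressing:** the highest downward force I read was about 10 N, against the 40 N limit.

**What disagreed:**
- **Heights:** the arm's height readings put the nut about 3 mm higher than my grasp estimate. They gave only about 2.7 mm of strap travel. I relied on the camera and on the thread carrying the nut by itself.
- **Torque when home:** it rose gradually rather than abruptly, and near the end it dipped once as I moved the nut sideways. I took the steady rise as the hard stop.

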